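# Bleed the foot pump of the bench press

### The job

Bleed the air from the little foot-operated oil pump on the cabinet: unscrew the black filler cap on its blue tank and set it down gently, right way up, on the grey felt board. Then, with the filler open, give the pedal two full strokes, each pressed right down until it rests on its stop for a moment and then let all the way back up; do not force it against the stop. Leave the tools and small things round about where they are.

Things in the scene. Friction and masses are not known exactly. Their poses are not given: they have to be found in the camera images.
- pump: Small foot-operated hydraulic pump; stands firmly, does not shift. Dark steel base plate 210 x 100 mm; blue oil tank 82 x 92 mm at the back, its top 78 mm above the cabinet; blue spring pedal with black ribbed tread at the front. Origin: centre of the base's underside; x points from tread to tank, z up.
- neck_mouth (a point): Centre of the rim of the upright steel filler neck on the tank, inside the cap: 62 mm from the pump's origin along its +x, 105 mm above the cabinet. The neck is 28 mm across, stands 22 mm out of a 5 mm tall, 40 mm wide collar and has a coarse two-start right-hand thread, 37 mm over the thread, lead 14 mm per turn. z is the neck's axis.
- cap_center (a point): Centre (half-way up) of the loose black ribbed filler cap, 49 mm across, 26 mm tall, about 60 g, yellow disc on top; z up. Lower rim starts 6 mm above the tank. Turns easily; unscrews anticlockwise seen from above, climbs 14 mm a turn with 2 mm play, is free after 140 to 195 degrees, different each time: lift lightly to feel if it is still held, and if so turn on.
- tread (a point): Middle of the rubber tread's upper face (54 mm along the pump's x, 70 mm across), 99 mm in front of the pivot; moves with the pedal. At rest it is about 65 mm above the cabinet, 83 mm from the pump's origin along -x, and slopes 0.36 rad, front edge higher; at the stop it is level, about 34 mm above the cabinet.
- pedal (a joint): Pedal angle, rad: 0 fully up, 0.36 down on its stop. The pivot runs along the pump's y, 8 mm to +x of its origin and 62 mm up. Pressed down at mid-tread it takes about 6 N to start and 11 N just above the stop, a little more in quick motion; then it is solid. Let go, it springs back up in about half a second.
- felt_board: Grey felt-covered board 142 x 118 x 12 mm lying flat, fixed; origin at the centre of its underside, x along the 142 mm side. It lies beside the pump, on its -y side.
- pliers: Small pliers with dark handles, 51 x 147 x 11 mm, lying loose; bystander. Origin: centre of underside.
- eye_loupe: Black eye loupe, 41 mm across, 30 mm tall, standing loose; bystander. Origin: centre of underside.
- blade_box: Cream card box 40 x 62 x 17 mm, loose; bystander. Origin: centre of underside.
- stamp: Black hand punch standing on end, 20 mm across, 60 mm tall, loose; bystander. Origin: centre of underside.
- steel_tweezers: Steel tweezers 12 x 136 x 10 mm lying loose; bystander. Origin: centre of underside.
Mind the look-alikes: they are no part of the job. What is shaped like the part that bears cap_center but red or turquoise is not meant.

How it is judged:
By the outcome, as a careful person would: the job done as asked, in the order asked, and still so for the second after the job is handed in, with the robot touching nothing.
It also fails if it takes over 72 s, if anything falls off the work surface, if the arm or the gripper's body presses on something with over 40 N, if the wrist force passes 120 N, or if a joint passes its speed limit or range.

### The arm

A 6-joint arm with a two-finger parallel gripper is mounted at the origin on a cart in front of the work surface, level with it; the furniture and walls round the work are solid. World frame = base frame: x ahead of the robot, y to its left, z up, the work surface at z = 0. Lengths are in m, angles in rad, forces in N, time in s.
With the tool pointing down it reaches from about 0.375 to 0.925 m from the base axis. Payload 5.7 kg.
Tool frame: the origin (TCP) lies on the front face of the gripper's body, between the roots of the fingers; the fingertips stand 80 mm ahead of it and the grasp point (between the pads) lies 61 mm ahead of it; x points along the fingers, y is the direction in which the jaws open and shut, and the axes are right-handed (so a half turn about x gives the same grasp; the last joint's range is limited). The gripper opens to 88 mm and grips with 3 to 60 N. Pads are 20 mm wide; open, the fingers measure 115 mm over their backs; the gripper's body (75 mm by 178 mm) begins 61 mm behind the grasp point.
Start: joints at [1.138, 0.359, 1.51, -0, 1.272, -0.115], TCP at [0.187, 0.57, 0.303] pointing down, gripper open.
Joint ranges: [-2.97, 2.97], [-1.01, 2.36], [0.21, 2.38], [-0.96, 4.11], [0.2, 2.71], [-2.98, 2.98]. Speed limits (rad/s): [2.39, 2.39, 3.14, 3.14, 3.14, 3.14].

### API

Orientations are given as a rotation vector (axis times angle).
In Python, from plant import r, grab_frame, cut_out, tip_of gives the robot as it stands.
- The arm moves only by the shell command python3 -m handwheel 'ROWS' [OPENING] [FORCE]. ROWS is JSON, a list of rows, each an object of numbers: "x", "y", "z": the shift along the tool's x, y, z in units of 25 mm (1.0 is 25 mm); "yaw": the turn about the tool's x in degrees. A call has 1 to 5 rows; each row is the pose to reach, as a shift and turn from the pose measured when the call began, along the tool's axes at that moment; what a row does not reach only later rows make up. A row lasts 1/12 s, in which the tool goes at most 41.7 mm and 7.16 degrees, less where a joint would pass 70% of its speed; a pose out of reach is approached as far as the arm can. A call with a gripper value outside its range is refused whole. OPENING is the closure, from 0 (fully open) to 1 (shut), set as the call begins (- or left out, the last holds). The fingers move at their own pace and stop on an object; FORCE is the grip in N (left out, the last holds). Time passes only in rows, so rows that repeat a pose let the fingers close. It gives the time, the measured TCP pose, the force and the opening at its end, in the units of the state.
- r.read_state(): the state, without advancing time (a new reading comes with each control period).
- grab_frame(name): name is "scene" or "top"; returns a dict with "image" (384x512x3 uint8, red, green, blue), "depth" (384x512 float32, m along the optical axis (not along the pixel's ray), 0 where there is no reading), "fx", "fy", "cx", "cy" (pixels), "k1" (the pictures are not rectified: a ray, as slopes to the right and down, at radius r is drawn at 1 + k1 r^2 times it, then the intrinsics apply), "position" and "orientation" of the camera in the world. Camera axes: x right, y up, looking along -z (the intrinsics and any distortion apply to the point x, -y, -z); pixel columns grow to the right and rows downward; lengths in m; the calibration is good to about 2 mm. A picture is of the moment at which its call begins.
- r.sign_off(): hands the job in, once; it reports no verdict.
Trained networks look in a picture, given as the dict that the camera call returned (one of the last four; its "shot" number tells which), for a name from the list of things; names that differ only in an ending like _2 or _b are one class to them, and where a whole thing is asked for, a point or a joint stands for the part that bears it (a point fixed in the world has none). Each returns a list of dicts, best first, with "confidence" (0 to 1); they miss things now and then, are a little off and sometimes report something else, mostly with a low value. They report only what shows in the picture. A call takes as long as a camera call. They do not tell look-alikes from the thing itself.
- cut_out(name, picture): "pixels" (384x512 bool, what is visible of it).
- tip_of(name, picture): "position" ([x, y, z] in m, in world coordinates, good to about 4 mm: a listed point, or the origin of a listed thing).
The state is a dict: "clock": time; "joints": joint angles; "qvel": joint speeds; "joint_torque": joint torques, N m; "ee_pos": TCP position; "orientation": TCP orientation; "force": force on the tool from outside, world axes, zero at the start; "wrist_torque": the same for the moment, N m; "grip_width": finger opening in m.
Only numpy, scipy, OpenCV 4.12 (cv2) and the standard library are available. Lean on these libraries where they do the work, as an engineer would, in place of code of your own. Each camera call takes 0.05 s, during which the arm holds its last target.

## Working session

There is one attempt and no reset: what is moved stays moved. The work goes in short steps, Python scripts to look and compute and a shell command to move; the robot and the scene stay as the last step left them, time stands still between calls to the robot, and variables do not carry over. Pictures are saved under pics/ and viewed, and the job is handed in when it is done.

```bash
ls; mkdir -p pics; python3 - <<'E'
from plant import r, grab_frame, cut_out, tip_of
import cv2
s=r.read_state();print({k:s[k] for k in('clock','ee_pos','orientation','force','grip_width')})
for n in("scene","top"):
    p=grab_frame(n);cv2.imwrite(f"pics/{n}0.png",p["image"][:,:,::-1])
    print(n,p["position"],p["orientation"])
    for t in("pump","neck_mouth","cap_center","tread","felt_board","pliers","eye_loupe","blade_box","stamp","steel_tweezers"):
        print(t,[([round(float(v),3) for v in d["position"]],round(d["confidence"],2)) for d in tip_of(t,p)[:4]])
E
```

```text
pics
{'clock': 0.0, 'ee_pos': array([0.18725581, 0.56946038, 0.30182031]), 'orientation': array([ 0.24805248,  1.55687554, -0.25083497]), 'force': array([-0.40690617,  0.37222835,  0.04250948]), 'grip_width': 0.08793660474622607}
scene [ 0.24142146 -0.73360379  0.59837257] [ 0.97817292 -0.2188323  -0.38649375]
pump [([0.563, -0.006, -0.001], 0.74)]
neck_mouth [([0.623, -0.011, 0.103], 0.78), ([0.559, -0.156, -0.002], 0.58)]
cap_center [([0.629, -0.016, 0.1], 0.89), ([0.721, 0.081, 0.013], 0.69), ([0.637, 0.116, 0.014], 0.61)]
tread [([0.478, 0.002, 0.068], 0.56)]
felt_board [([0.557, -0.157, -0.001], 0.82), ([0.388, -0.16, -0.003], 0.38)]
pliers [([0.39, -0.159, -0.003], 0.95)]
eye_loupe [([0.736, -0.043, 0.002], 0.62)]
blade_box [([0.739, -0.135, 0.001], 0.63)]
stamp [([0.739, -0.207, 0.004], 0.71), ([0.63, -0.014, 0.099], 0.28)]
steel_tweezers [([0.377, 0.065, -0.002], 0.51), ([0.738, -0.042, -0.001], 0.43)]
top [ 0.36274618 -0.02803673  1.14805347] [ 0.14236457 -0.14517044 -1.58139474]
pump [([0.568, -0.005, -0.004], 0.97), ([0.383, 0.07, 0.006], 0.41)]
neck_mouth [([0.628, -0.016, 0.107], 0.61)]
cap_center [([0.722, 0.087, 0.013], 0.75), ([0.626, -0.02, 0.099], 0.58), ([0.64, 0.116, 0.013], 0.56)]
tread [([0.479, -0.0, 0.067], 0.93)]
felt_board [([0.553, -0.156, -0.002], 0.64)]
pliers [([0.386, -0.161, -0.001], 0.86)]
eye_loupe [([0.742, -0.049, 0.002], 0.63)]
blade_box [([0.743, -0.134, -0.002], 0.59)]
stamp [([0.742, -0.2, -0.0], 0.53)]
steel_tweezers [([0.383, 0.071, 0.003], 0.56)]
```

View pics/scene0.png

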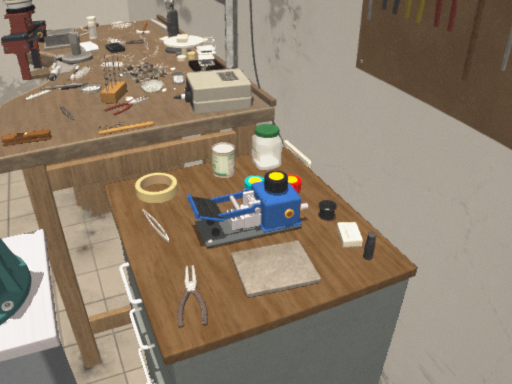

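View pics/top0.png

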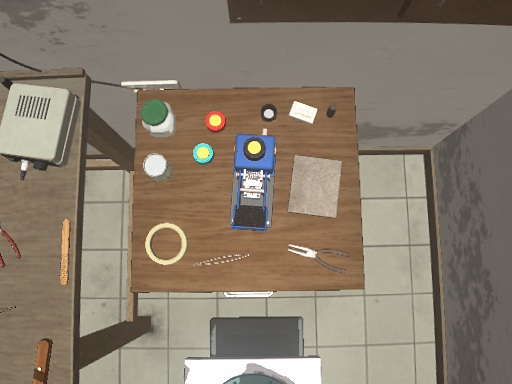

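The scene view shows the black cap with its yellow disc at (276,181), and the top view shows it at (254,148). The red and turquoise look-alikes lie on the cabinet. The felt is at (315,187) in the top view and the tread at (251,216). Next I'll refine these positions using depth.

```bash
cat > h.py <<'E'
from plant import r, grab_frame, cut_out, tip_of
import numpy as np, cv2
from scipy.spatial.transform import Rotation as R
def cloud(p):
    K=np.array([[p["fx"],0,p["cx"]],[0,p["fy"],p["cy"]],[0,0,1.]])
    h,w=p["depth"].shape; u,v=np.meshgrid(np.arange(w),np.arange(h))
    q=cv2.undistortPoints(np.stack([u,v],-1).reshape(-1,1,2).astype(float),K,np.array([p["k1"],0,0,0.])).reshape(h,w,2)
    d=p["depth"]; X=np.stack([q[...,0]*d,-q[...,1]*d,-d],-1)
    return X@R.from_rotvec(p["orientation"]).as_matrix().T+p["position"]
def st():
    s=r.read_state(); M=R.from_rotvec(s["orientation"]).as_matrix()
    print("t",round(s["clock"],2),"tcp",np.round(s["ee_pos"],4),"F",np.round(s["force"],1),"T",np.round(s["wrist_torque"],2),"w",round(s["grip_width"],4),"q",np.round(s["joints"],3));print("axes x,y,z",np.round(M.T,3).tolist())
    return s,M
def go(target,yawdir=None):
    s,M=st(); d=M.T@(np.array(target)-s["ee_pos"])/0.025
    print("rows xyz",np.round(d,3))
E
python3 - <<'E'
from h import *
s,M=st()
for n in("top","scene"):
    p=grab_frame(n);C=cloud(p);I=p["image"].astype(int)
    y=(I[...,0]>180)&(I[...,1]>150)&(I[...,2]<110)&(C[...,2]>.09)&(C[...,2]<.15)&(abs(C[...,0]-.627)<.04)
    P=C[y];print(n,"yellow",y.sum(),np.median(P,0),(P.max(0)+P.min(0))/2,np.ptp(P,axis=0))
    for t in("cap_center","pump","felt_board","tread"):
        for o in cut_out(t,p)[:3]:
            m=o["pixels"]&(p["depth"]>0);P=C[m]
            if t=="cap_center":P=P[P[:,2]>P[:,2].max()-.006]
            rc=cv2.minAreaRect((P[:,:2]*1000).astype(np.float32))
            print(t,round(o["confidence"],2),len(P),np.round(rc[0],1),np.round(rc[1],1),round(rc[2],1),"z",np.round(np.percentile(P[:,2],[2,50,98]),3))
    # tank top
    m=(C[...,2]>.07)&(C[...,2]<.086)&(abs(C[...,0]-.625)<.07)&(abs(C[...,1]+.01)<.07)
    rc=cv2.minAreaRect((C[m][:,:2]*1000).astype(np.float32));print("tank",m.sum(),rc)
E
```

```text
t 1.1 tcp [0.1875 0.5699 0.3026] F [-0.8  0.5 -0.8] T [0.06 0.02 0.01] w 0.088 q [ 1.138  0.359  1.51  -0.     1.273 -0.115]
axes x,y,z [[-0.0, -0.0, -1.0], [0.312, 0.95, -0.0], [0.95, -0.312, 0.0]]
top yellow 15 [ 0.63760022 -0.01388074  0.11174445] [ 0.62880288 -0.01366135  0.11084734] [0.02728504 0.02684363 0.00615226]
cap_center 0.75 183 [720.   82.8] [48.5 43.8] 71.8 z [0.027 0.028 0.032]
cap_center 0.65 170 [638.3 112.2] [46.3 44.8] 44.7 z [0.027 0.028 0.031]
cap_center 0.58 251 [627.7 -14.4] [47.1 45.2] 42.3 z [0.11  0.112 0.115]
felt_board 0.62 2772 [ 556.5 -159.6] [121.4 145.1] 82.7 z [0.008 0.013 0.017]
tread 0.71 985 [513.5  -4.9] [ 77.3 132.2] 85.0 z [0.058 0.069 0.084]
tank 1035 ((615.5473022460938, -12.7938232421875), (91.8048324584961, 108.12442016601562), 85.89833068847656)
scene yellow 95 [ 0.62613849 -0.01136687  0.11037146] [ 0.62503668 -0.01094959  0.11001123] [0.0320145  0.0299015  0.00458758]
cap_center 0.85 250 [623.2 -13. ] [48.2 45.5] 65.6 z [0.107 0.11  0.112]
cap_center 0.66 116 [633.3 119.3] [47.4 34.9] 13.7 z [0.024 0.026 0.028]
cap_center 0.46 113 [723.4  78.7] [47.5 28.9] 62.3 z [0.023 0.026 0.028]
pump 0.87 4529 [567.8  20.7] [160.8 243.7] 85.7 z [0.007 0.048 0.079]
felt_board 0.92 3402 [ 556.7 -151.6] [133.5 149.2] 82.1 z [0.004 0.012 0.014]
felt_board 0.71 646 [ 380.7 -157.5] [151.   51.4] 79.1 z [-0.001  0.008  0.011]
felt_board 0.58 1095 [517.4  51.3] [192.2 137. ] 84.1 z [0.048 0.065 0.082]
tread 0.58 1085 [511.6  54. ] [192.6 135.3] 88.5 z [0.053 0.065 0.082]
tank 753 ((611.9842529296875, -12.891517639160156), (92.8386001586914, 105.62640380859375), 85.54949951171875)
```

```bash
python3 -m handwheel '[{"y":-0.93,"z":1.33,"yaw":7},{"y":-1.86,"z":2.66,"yaw":14},{"y":-2.79,"z":3.99,"yaw":21},{"y":-3.72,"z":5.32,"yaw":28},{"y":-4.65,"z":6.65,"yaw":35}]' 0; python3 -c "
from h import *
go([.6255,-.0135,.25])"
```

```text
t 1.6 tcp [0.1875 0.5699 0.3026] F [-0.2 -1.4 -0.5] T [-0.07  0.04 -0.03] w 0.0876 q [ 1.138  0.359  1.51  -0.     1.272 -0.115]
axes x,y,z [[-0.0, -0.0, -1.0], [0.312, 0.95, -0.0], [0.95, -0.312, -0.0]]
rows xyz [  2.107 -16.694  23.936]invalid input
```

```bash
python3 -m handwheel '[{"x":0,"y":-0.93,"z":1.33,"yaw":7},{"x":0,"y":-1.86,"z":2.66,"yaw":14},{"x":0,"y":-2.79,"z":3.99,"yaw":21},{"x":0,"y":-3.72,"z":5.32,"yaw":28},{"x":0,"y":-4.65,"z":6.65,"yaw":35}]'; python3 -c "
from h import *
go([.6255,-.0135,.25])"
```

```text
clock: 2.02
ee_pos: [0.3097, 0.4061, 0.3028]
orientation: [0.729, 1.445, -0.728]
force: [0.9, 0.0, -0.5]
grip_width: 0.0879
t 2.02 tcp [0.3097 0.4061 0.3028] F [ 0.9  0.  -0.5] T [-0.03 -0.03 -0.02] w 0.0879 q [ 0.784  0.23   1.7   -0.     1.211  0.147]
axes x,y,z [[0.0, 0.0, -1.0], [0.804, 0.595, 0.0], [0.595, -0.804, 0.0]]
rows xyz [ 2.112  0.172 21.005]
```

```bash
python3 -m handwheel '[{"x":0.1,"y":0,"z":1.6,"yaw":7},{"x":0.2,"y":0,"z":3.2,"yaw":14},{"x":0.3,"y":0,"z":4.8,"yaw":21},{"x":0.4,"y":0,"z":6.4,"yaw":28},{"x":0.5,"y":0,"z":8.0,"yaw":35}]'; python3 -c "
from h import *
go([.6255,-.0135,.25])"
```

```text
clock: 2.43
ee_pos: [0.4295, 0.2436, 0.2904]
orientation: [1.195, 1.218, -1.194]
force: [0.1, 1.1, -0.3]
grip_width: 0.0876
t 2.43 tcp [0.4295 0.2436 0.2904] F [ 0.1  1.1 -0.3] T [-0.01  0.03 -0.04] w 0.0876 q [0.376 0.218 1.75  0.    1.172 0.356]
axes x,y,z [[0.001, 0.0, -1.0], [1.0, 0.02, 0.001], [0.02, -1.0, -0.0]]
rows xyz [ 1.62   7.63  10.439]
```

```bash
python3 -m handwheel '[{"x":0.2,"y":0.95,"z":1.3,"yaw":7},{"x":0.4,"y":1.9,"z":2.6,"yaw":14},{"x":0.6,"y":2.85,"z":3.9,"yaw":21},{"x":0.8,"y":3.8,"z":5.2,"yaw":28},{"x":1.0,"y":4.75,"z":6.5,"yaw":35}]'; python3 -c "
from h import *
go([.6255,-.0135,.25])"
```

```text
clock: 2.85
ee_pos: [0.5526, 0.0816, 0.2654]
orientation: [1.635, 0.865, -1.633]
force: [0.9, 0.7, 0.1]
grip_width: 0.0877
t 2.85 tcp [0.5526 0.0816 0.2654] F [0.9 0.7 0.1] T [-0.02  0.05 -0.01] w 0.0877 q [2.300e-02 3.360e-01 1.647e+00 1.000e-03 1.157e+00 6.200e-01]
axes x,y,z [[0.001, 0.001, -1.0], [0.827, -0.562, 0.001], [-0.562, -0.827, -0.001]]
rows xyz [0.62  4.551 1.505]
```

```bash
python3 -m handwheel '[{"x":0.1,"y":1.2,"z":0.4,"yaw":7},{"x":0.2,"y":2.4,"z":0.8,"yaw":14},{"x":0.3,"y":3.6,"z":1.2,"yaw":21},{"x":0.45,"y":4.55,"z":1.5,"yaw":28},{"x":0.62,"y":4.55,"z":1.5,"yaw":35}]'; python3 -c "
from h import *
go([.6255,-.0135,.165])
p=grab_frame('scene');cv2.imwrite('pics/s1.png',p['image'][:,:,::-1])
for t in ('cap_center','neck_mouth'): print(t,[(np.round(d['position'],4),d['confidence']) for d in tip_of(t,p)])
C=cloud(p);I=p['image'].astype(int)
y=(I[...,0]>180)&(I[...,1]>150)&(I[...,2]<110)&(C[...,2]>.09)&(C[...,2]<.15)&(abs(C[...,0]-.627)<.04)
P=C[y];print(np.median(P,0),(P.max(0)+P.min(0))/2)
"
```

```text
clock: 3.27
ee_pos: [0.6291, -0.0176, 0.2501]
orientation: [2.033, 0.36, -2.023]
force: [1.0, 0.6, -0.1]
grip_width: 0.0879
t 3.27 tcp [ 0.6291 -0.0176  0.2501] F [ 1.   0.6 -0.1] T [0.01 0.09 0.02] w 0.0879 q [-1.370e-01  4.460e-01  1.508e+00 -1.000e-03  1.182e+00  1.080e+00]
axes x,y,z [[0.005, -0.001, -1.0], [0.346, -0.938, 0.003], [-0.938, -0.346, -0.004]]
rows xyz [ 3.403 -0.215  0.093]
cap_center [(array([ 0.6281, -0.0123,  0.0987]), 0.92), (array([0.723 , 0.0851, 0.0129]), 0.66)]
neck_mouth [(array([ 0.6211, -0.008 ,  0.1032]), 0.62)]
[ 0.62560244 -0.01059859  0.11005849] [ 0.62618668 -0.01092275  0.10998348]
```

View pics/s1.png

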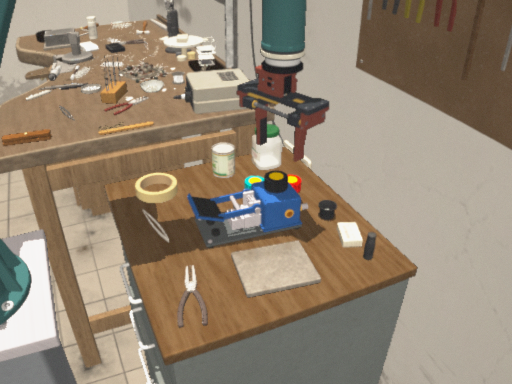

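The gripper is above the pump with the cap at (276,181) between the fingers. I'll settle it and descend.

```bash
python3 -m handwheel '[{"x":0.4,"y":-0.2,"z":0.1,"yaw":7},{"x":1.0,"y":-0.25,"z":0.1,"yaw":14},{"x":1.6,"y":-0.25,"z":0.1,"yaw":20},{"x":2.0,"y":-0.25,"z":0.1,"yaw":20},{"x":2.0,"y":-0.25,"z":0.1,"yaw":20}]'; python3 -c "
from h import *
go([.6258,-.0123,.166])
"
```

```text
clock: 3.83
ee_pos: [0.6188, -0.0077, 0.1976]
orientation: [2.206, 0.027, -2.215]
force: [-0.4, -0.7, -0.2]
grip_width: 0.0878
t 3.83 tcp [ 0.6188 -0.0077  0.1976] F [-0.4 -0.7 -0.2] T [ 0.03  0.19 -0.01] w 0.0878 q [-1.250e-01  4.930e-01  1.577e+00  1.000e-03  1.076e+00  1.423e+00]
axes x,y,z [[-0.004, 0.002, -1.0], [0.023, -1.0, -0.002], [-1.0, -0.023, 0.004]]
rows xyz [ 1.261  0.193 -0.28 ]
```

```bash
python3 -m handwheel '[{"x":0.2,"y":0.18,"z":-0.28,"yaw":0},{"x":0.5,"y":0.19,"z":-0.28,"yaw":0},{"x":0.5,"y":0.19,"z":-0.28,"yaw":0},{"x":0.5,"y":0.19,"z":-0.28,"yaw":0}]'; python3 -c "
from h import *
go([.6258,-.0123,.166])
"
```

```text
clock: 4.17
ee_pos: [0.6259, -0.0123, 0.1848]
orientation: [2.205, 0.028, -2.215]
force: [0.4, 0.3, 1.0]
grip_width: 0.0877
t 4.17 tcp [ 0.6259 -0.0123  0.1848] F [0.4 0.3 1. ] T [-0.06  0.16  0.05] w 0.0877 q [-1.300e-01  5.170e-01  1.570e+00  1.000e-03  1.059e+00  1.416e+00]
axes x,y,z [[-0.004, 0.002, -1.0], [0.024, -1.0, -0.002], [-1.0, -0.024, 0.004]]
rows xyz [0.753 0.002 0.002]
```

```bash
python3 -m handwheel '[{"x":0.4,"y":0,"z":0,"yaw":0},{"x":0.77,"y":0,"z":0,"yaw":0},{"x":0.77,"y":0,"z":0,"yaw":0},{"x":0.77,"y":0,"z":0,"yaw":0}]'&&python3 -m handwheel '[{"x":0,"y":0,"z":0,"yaw":0},{"x":0,"y":0,"z":0,"yaw":0},{"x":0,"y":0,"z":0,"yaw":0},{"x":0,"y":0,"z":0,"yaw":0},{"x":0,"y":0,"z":0,"yaw":0}]' 1 10; python3 -c "
from h import *
go([.6258,-.0123,.165])
"
```

```text
clock: 4.5
ee_pos: [0.6251, -0.0122, 0.1646]
orientation: [2.203, 0.029, -2.218]
force: [-0.1, 0.7, 0.2]
grip_width: 0.0876
clock: 4.92
ee_pos: [0.6252, -0.0122, 0.1649]
orientation: [2.204, 0.029, -2.217]
force: [0.7, -0.4, 0.6]
grip_width: 0.058
t 4.92 tcp [ 0.6252 -0.0122  0.1649] F [ 0.7 -0.4  0.6] T [0.02 0.21 0.08] w 0.058 q [-1.300e-01  5.410e-01  1.587e+00  1.000e-03  1.021e+00  1.416e+00]
axes x,y,z [[-0.006, 0.002, -1.0], [0.024, -1.0, -0.002], [-1.0, -0.024, 0.006]]
rows xyz [-0.006  0.004 -0.022]
```

```bash
python3 -m handwheel '[{"x":0,"y":0,"z":0,"yaw":0},{"x":0,"y":0,"z":0,"yaw":0},{"x":0,"y":0,"z":0,"yaw":0}]' ; python3 -c "
from h import *
st()
p=grab_frame('scene');cv2.imwrite('pics/s2.png',cv2.resize(p['image'][120:270,180:380,::-1],(800,600)))
"
```

```text
clock: 5.17
ee_pos: [0.6253, -0.0122, 0.165]
orientation: [2.204, 0.029, -2.217]
force: [-0.6, 0.2, 0.9]
grip_width: 0.0491
t 5.17 tcp [ 0.6253 -0.0122  0.165 ] F [-0.6  0.2  0.9] T [-0.05  0.16  0.03] w 0.0491 q [-1.300e-01  5.400e-01  1.587e+00  1.000e-03  1.021e+00  1.416e+00]
axes x,y,z [[-0.006, 0.002, -1.0], [0.024, -1.0, -0.002], [-1.0, -0.024, 0.006]]
```

View pics/s2.png

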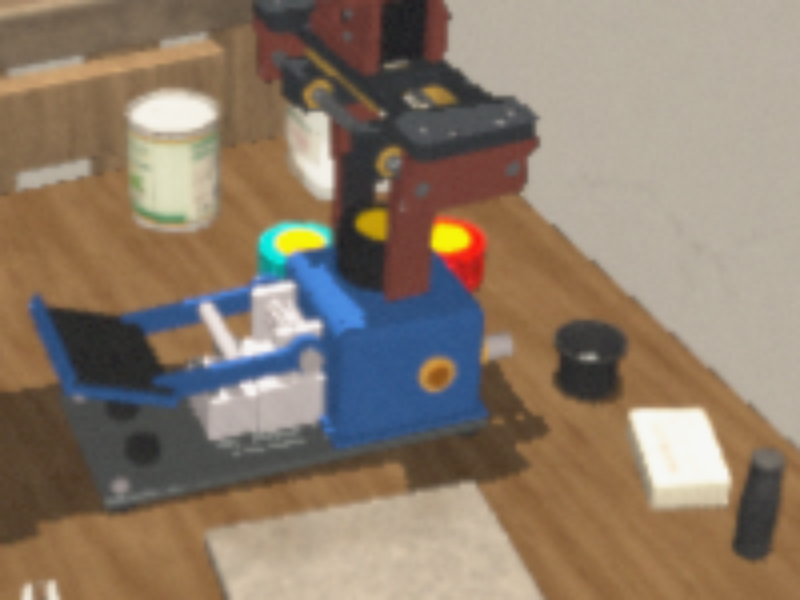

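The cap is gripped at 49.1 mm with hardly any side force. I'll turn anticlockwise and climb with the thread.

```bash
python3 -m handwheel '[{"x":-0.01,"y":0,"z":0,"yaw":-7},{"x":-0.02,"y":0,"z":0,"yaw":-14},{"x":-0.03,"y":0,"z":0,"yaw":-21},{"x":-0.045,"y":0,"z":0,"yaw":-28},{"x":-0.055,"y":0,"z":0,"yaw":-35}]' - 15 ; python3 -c "
from h import *
go([.6253,-.0122,.1663])
"
```

```text
clock: 5.63
ee_pos: [0.6251, -0.0125, 0.1663]
orientation: [1.849, 0.619, -1.86]
force: [-0.3, -1.2, -0.9]
grip_width: 0.0488
t 5.63 tcp [ 0.6251 -0.0125  0.1663] F [-0.3 -1.2 -0.9] T [-0.34  0.16 -0.02] w 0.0488 q [-1.310e-01  5.390e-01  1.586e+00  1.000e-03  1.024e+00  7.990e-01]
axes x,y,z [[-0.006, 0.001, -1.0], [0.598, -0.801, -0.005], [-0.801, -0.598, 0.004]]
rows xyz [-0.001 -0.006 -0.012]
```

```bash
python3 -m handwheel '[{"x":-0.01,"y":0,"z":0,"yaw":-7},{"x":-0.02,"y":0,"z":0,"yaw":-14},{"x":-0.03,"y":0,"z":0,"yaw":-21},{"x":-0.045,"y":0,"z":0,"yaw":-28},{"x":-0.055,"y":0,"z":0,"yaw":-35}]' ; python3 -c "
from h import *
go([.6253,-.0122,.1677])
"
```

```text
clock: 6.05
ee_pos: [0.6258, -0.0138, 0.1677]
orientation: [1.432, 1.047, -1.44]
force: [1.5, -4.8, -1.1]
grip_width: 0.049
t 6.05 tcp [ 0.6258 -0.0138  0.1677] F [ 1.5 -4.8 -1.1] T [-0.98 -0.16 -0.1 ] w 0.049 q [-0.132  0.537  1.584 -0.002  1.025  0.182]
axes x,y,z [[-0.005, -0.001, -1.0], [0.952, -0.307, -0.005], [-0.307, -0.952, 0.002]]
rows xyz [ 0.001 -0.037 -0.054]
```

```bash
python3 -m handwheel '[{"x":-0.01,"y":0.02,"z":0,"yaw":-7},{"x":-0.02,"y":0.04,"z":0,"yaw":-14},{"x":-0.03,"y":0.05,"z":-0.01,"yaw":-21},{"x":-0.045,"y":0.07,"z":-0.01,"yaw":-28},{"x":-0.055,"y":0.08,"z":-0.01,"yaw":-35}]' ; python3 -c "
from h import *
go([.6289,-.0134,.1690])
"
```

```text
clock: 6.47
ee_pos: [0.6276, -0.0142, 0.1689]
orientation: [0.979, 1.342, -0.986]
force: [-0.6, -0.1, -0.5]
grip_width: 0.049
t 6.47 tcp [ 0.6276 -0.0142  0.1689] F [-0.6 -0.1 -0.5] T [-0.18  0.03 -0.05] w 0.049 q [-0.132  0.538  1.578 -0.002  1.03  -0.435]
axes x,y,z [[-0.005, -0.001, -1.0], [0.954, 0.3, -0.005], [0.3, -0.954, -0.001]]
rows xyz [-0.003  0.058 -0.017]
```

The side force is back to zero. I've turned about 106° and will continue.

```bash
python3 -m handwheel '[{"x":-0.01,"y":0.01,"z":0,"yaw":-7},{"x":-0.02,"y":0.02,"z":0,"yaw":-14},{"x":-0.03,"y":0.03,"z":-0.01,"yaw":-21},{"x":-0.045,"y":0.04,"z":-0.01,"yaw":-28},{"x":-0.055,"y":0.05,"z":-0.015,"yaw":-35}]' ; python3 -c "
from h import *
go([.6293,-.0123,.1704])
"
```

```text
clock: 6.88
ee_pos: [0.6288, -0.0138, 0.1702]
orientation: [0.506, 1.515, -0.511]
force: [0.1, -1.2, -0.5]
grip_width: 0.0491
t 6.88 tcp [ 0.6288 -0.0138  0.1702] F [ 0.1 -1.2 -0.5] T [-0.3  -0.15  0.01] w 0.0491 q [-0.131  0.538  1.575 -0.003  1.034 -1.051]
axes x,y,z [[-0.005, -0.002, -1.0], [0.605, 0.796, -0.004], [0.796, -0.605, -0.003]]
rows xyz [-0.006  0.06  -0.021]
```

```bash
python3 -m handwheel '[{"x":-0.01,"y":0.01,"z":0,"yaw":-7},{"x":-0.02,"y":0.02,"z":0,"yaw":-14},{"x":-0.03,"y":0.03,"z":-0.01,"yaw":-21},{"x":-0.045,"y":0.03,"z":-0.01,"yaw":-28},{"x":-0.055,"y":0.04,"z":-0.01,"yaw":-35}]' ; python3 -c "
from h import *
go([.6293,-.0123,.1717])
"
```

```text
clock: 7.3
ee_pos: [0.6292, -0.0129, 0.1715]
orientation: [0.024, 1.576, -0.027]
force: [0.8, -0.2, -1.6]
grip_width: 0.0486
t 7.3 tcp [ 0.6292 -0.0129  0.1715] F [ 0.8 -0.2 -1.6] T [-0.03 -0.14 -0.04] w 0.0486 q [-0.129  0.537  1.573 -0.003  1.037 -1.666]
axes x,y,z [[-0.005, -0.002, -1.0], [0.032, 0.999, -0.002], [0.999, -0.032, -0.005]]
rows xyz [-0.008  0.023  0.002]
```

```bash
python3 -m handwheel '[{"x":-0.01,"y":0.01,"z":0,"yaw":-7},{"x":-0.02,"y":0.01,"z":0,"yaw":-14},{"x":-0.035,"y":0.01,"z":0,"yaw":-21},{"x":-0.045,"y":0.01,"z":0,"yaw":-25},{"x":-0.045,"y":0.01,"z":0,"yaw":-25}]' ; python3 -c "
from h import *
st()
"
```

```text
clock: 7.72
ee_pos: [0.6296, -0.0126, 0.1727]
orientation: [-0.319, 1.552, 0.318]
force: [1.1, 1.2, -0.3]
grip_width: 0.0491
t 7.72 tcp [ 0.6296 -0.0126  0.1727] F [ 1.1  1.2 -0.3] T [ 0.13 -0.17  0.  ] w 0.0491 q [-1.290e-01  5.360e-01  1.571e+00 -2.000e-03  1.039e+00 -2.104e+00]
axes x,y,z [[-0.004, -0.002, -1.0], [-0.395, 0.919, 0.0], [0.919, 0.395, -0.005]]
```

Turned about 201°. I'll lift lightly to feel whether it is still held.

```bash
python3 -m handwheel '[{"x":-0.06,"y":0,"z":0,"yaw":0},{"x":-0.12,"y":0,"z":0,"yaw":0},{"x":-0.16,"y":0,"z":0,"yaw":0},{"x":-0.16,"y":0,"z":0,"yaw":0}]' ; python3 -c "
from h import *
st()
p=grab_frame('scene');cv2.imwrite('pics/s3.png',cv2.resize(p['image'][120:270,180:380,::-1],(800,600)))
"
```

```text
clock: 8.05
ee_pos: [0.6297, -0.0125, 0.177]
orientation: [-0.319, 1.552, 0.318]
force: [1.1, 0.9, -0.7]
grip_width: 0.0489
t 8.05 tcp [ 0.6297 -0.0125  0.177 ] F [ 1.1  0.9 -0.7] T [ 0.1  -0.1   0.01] w 0.0489 q [-1.290e-01  5.300e-01  1.568e+00 -2.000e-03  1.047e+00 -2.103e+00]
axes x,y,z [[-0.004, -0.002, -1.0], [-0.394, 0.919, 0.0], [0.919, 0.394, -0.004]]
```

View pics/s3.png

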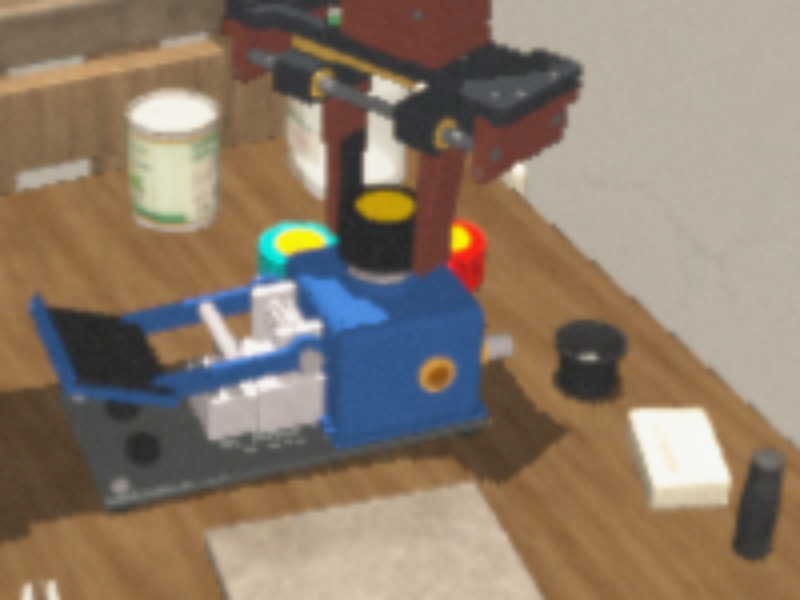

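It came up 4.3 mm with no pull, and the steel collar shows under the cap at (385,270), so it's free. I'll lift it clear.

```bash
python3 -m handwheel '[{"x":-0.3,"y":0,"z":0,"yaw":0},{"x":-0.8,"y":0,"z":0,"yaw":0},{"x":-1.4,"y":0,"z":0,"yaw":0},{"x":-2.0,"y":0,"z":0,"yaw":0},{"x":-2.0,"y":0,"z":0,"yaw":0}]' ; python3 -c "
from h import *
go([.556,-.155,.145])
p=grab_frame('scene');cv2.imwrite('pics/s4.png',p['image'][:,:,::-1])
print([ (np.round(d['position'],3),d['confidence']) for d in tip_of('cap_center',p)])
"
```

```text
clock: 8.52
ee_pos: [0.6313, -0.0128, 0.2303]
orientation: [-0.32, 1.547, 0.316]
force: [0.6, -0.8, -0.6]
grip_width: 0.0491
t 8.52 tcp [ 0.6313 -0.0128  0.2303] F [ 0.6 -0.8 -0.6] T [ 0.08 -0.03  0.06] w 0.0491 q [-0.128  0.471  1.52  -0.003  1.15  -2.103]
axes x,y,z [[0.0, -0.002, -1.0], [-0.394, 0.919, -0.002], [0.919, 0.394, -0.001]]
rows xyz [ 3.423 -4.033 -5.009]
[(array([ 0.633, -0.018,  0.165]), 0.92), (array([0.636, 0.116, 0.012]), 0.56), (array([0.72 , 0.084, 0.012]), 0.49)]
```

View pics/s4.png

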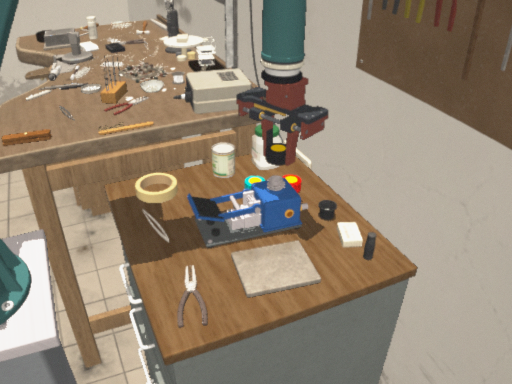

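The cap is held at (278,152) and the neck is bare at (277,183). I'll carry it to the felt.

```bash
python3 -m handwheel '[{"x":0,"y":-0.6,"z":-0.7,"yaw":0},{"x":0,"y":-1.6,"z":-1.9,"yaw":0},{"x":0,"y":-2.8,"z":-3.3,"yaw":0},{"x":0,"y":-3.8,"z":-4.4,"yaw":0},{"x":0,"y":-4.4,"z":-5.15,"yaw":0}]' ; python3 -c "
from h import *
go([.556,-.165,.110])
"
```

```text
clock: 9.03
ee_pos: [0.5527, -0.1671, 0.2268]
orientation: [-0.318, 1.554, 0.317]
force: [0.7, 0.3, 0.0]
grip_width: 0.0489
t 9.03 tcp [ 0.5527 -0.1671  0.2268] F [0.7 0.3 0. ] T [ 0.09 -0.06  0.01] w 0.0489 q [-0.411  0.407  1.643 -0.005  1.096 -2.384]
axes x,y,z [[-0.006, -0.002, -1.0], [-0.394, 0.919, 0.0], [0.919, 0.393, -0.006]]
rows xyz [4.673 0.025 0.185]
```

```bash
python3 -m handwheel '[{"x":0.8,"y":0,"z":0.1,"yaw":0},{"x":2.0,"y":0,"z":0.18,"yaw":0},{"x":3.2,"y":0,"z":0.18,"yaw":0},{"x":4.1,"y":0,"z":0.18,"yaw":0},{"x":4.5,"y":0,"z":0.18,"yaw":0}]' ;python3 -m handwheel '[{"x":0,"y":0,"z":0,"yaw":0},{"x":0,"y":0,"z":0,"yaw":0}]' ; python3 -c "
from h import *
go([.556,-.165,.093])
p=grab_frame('scene');cv2.imwrite('pics/s5.png',cv2.resize(p['image'][150:300,180:380,::-1],(800,600)))
"
```

```text
clock: 9.45
ee_pos: [0.5534, -0.1647, 0.1104]
orientation: [-0.315, 1.559, 0.32]
force: [-0.4, 0.4, -1.0]
grip_width: 0.0493
clock: 9.62
ee_pos: [0.5523, -0.1643, 0.1093]
orientation: [-0.314, 1.562, 0.321]
force: [-0.4, -0.0, -0.4]
grip_width: 0.049
t 9.62 tcp [ 0.5523 -0.1643  0.1093] F [-0.4 -0.  -0.4] T [ 0.04 -0.04  0.  ] w 0.049 q [-0.407  0.565  1.733 -0.006  0.859 -2.377]
axes x,y,z [[-0.015, 0.002, -1.0], [-0.393, 0.92, 0.008], [0.919, 0.393, -0.013]]
rows xyz [ 0.651 -0.091  0.134]
```

View pics/s5.png

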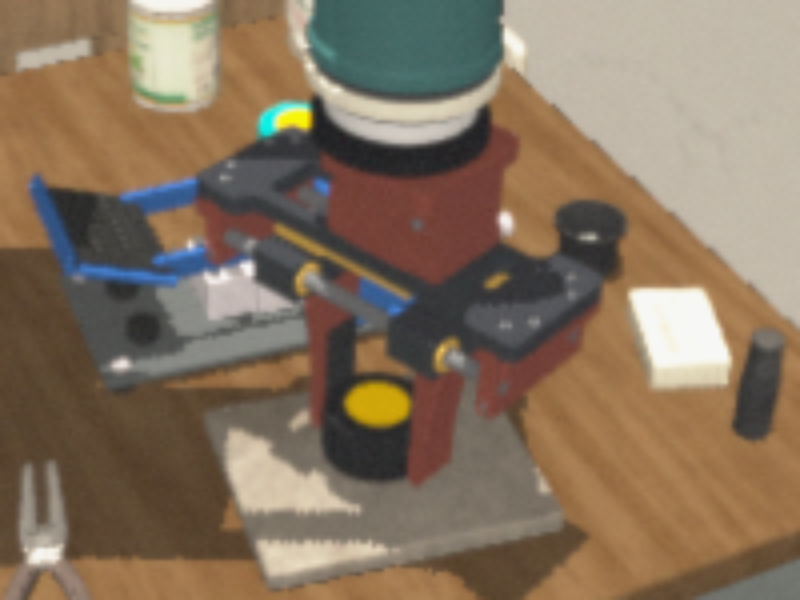

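The cap is over the felt, upright, at about (375,425) in the crop. I'll lower it gently.

```bash
python3 -m handwheel '[{"x":0.15,"y":0,"z":0,"yaw":0},{"x":0.3,"y":0,"z":0,"yaw":0},{"x":0.4,"y":0,"z":0,"yaw":0},{"x":0.48,"y":0,"z":0,"yaw":0},{"x":0.48,"y":0,"z":0,"yaw":0}]' ;python3 -m handwheel '[{"x":0.04,"y":0,"z":0,"yaw":0},{"x":0.08,"y":0,"z":0,"yaw":0},{"x":0.08,"y":0,"z":0,"yaw":0}]'
```

```text
clock: 10.08
ee_pos: [0.553, -0.1645, 0.0984]
orientation: [-0.315, 1.56, 0.32]
force: [-0.3, 0.5, -0.4]
grip_width: 0.0489
clock: 10.33
ee_pos: [0.553, -0.1645, 0.0963]
orientation: [-0.315, 1.56, 0.32]
force: [-0.4, -0.6, -1.0]
grip_width: 0.0489
```

```bash
python3 -m handwheel '[{"x":0.03,"y":0,"z":0,"yaw":0},{"x":0.06,"y":0,"z":0,"yaw":0},{"x":0.06,"y":0,"z":0,"yaw":0}]'
```

```text
clock: 10.58
ee_pos: [0.5529, -0.1645, 0.0947]
orientation: [-0.315, 1.56, 0.32]
force: [-0.4, -0.2, -0.5]
grip_width: 0.049
```

```bash
python3 -m handwheel '[{"x":0.03,"y":0,"z":0,"yaw":0},{"x":0.05,"y":0,"z":0,"yaw":0},{"x":0.05,"y":0,"z":0,"yaw":0}]'
```

```text
clock: 10.83
ee_pos: [0.5529, -0.1645, 0.0934]
orientation: [-0.315, 1.56, 0.32]
force: [-0.6, -0.3, 0.4]
grip_width: 0.0489
```

```bash
python3 -m handwheel '[{"x":0.02,"y":0,"z":0,"yaw":0},{"x":0.04,"y":0,"z":0,"yaw":0},{"x":0.04,"y":0,"z":0,"yaw":0}]'
```

```text
clock: 11.08
ee_pos: [0.5528, -0.1645, 0.093]
orientation: [-0.315, 1.56, 0.32]
force: [-1.0, 1.1, 6.9]
grip_width: 0.0489
```

It touches the felt at z=0.093 with 6.9 N. Releasing.

```bash
python3 -m handwheel '[{"x":0,"y":0,"z":0,"yaw":0},{"x":0,"y":0,"z":0,"yaw":0},{"x":0,"y":0,"z":0,"yaw":0},{"x":0,"y":0,"z":0,"yaw":0},{"x":0,"y":0,"z":0,"yaw":0}]' 0 10
```

```text
clock: 11.5
ee_pos: [0.5528, -0.1645, 0.0929]
orientation: [-0.315, 1.56, 0.32]
force: [0.4, 0.3, 0.0]
grip_width: 0.079
```

```bash
python3 -m handwheel '[{"x":-0.3,"y":0,"z":0,"yaw":0},{"x":-1.0,"y":0,"z":0,"yaw":0},{"x":-2.0,"y":0,"z":0,"yaw":0},{"x":-3.2,"y":0,"z":0,"yaw":0},{"x":-4.4,"y":0,"z":0,"yaw":0}]';  python3 -c "
from h import *
go([.479,-.001,.185])
p=grab_frame('scene');cv2.imwrite('pics/s6.png',p['image'][:,:,::-1])
for t in ('cap_center','tread','pump','neck_mouth'):print(t,[ (np.round(d['position'],3),d['confidence']) for d in tip_of(t,p)])
"
```

```text
clock: 11.92
ee_pos: [0.5538, -0.1644, 0.204]
orientation: [-0.314, 1.561, 0.321]
force: [1.1, -0.3, -0.2]
grip_width: 0.0881
t 11.92 tcp [ 0.5538 -0.1644  0.204 ] F [ 1.1 -0.3 -0.2] T [ 0.06 -0.01 -0.01] w 0.0881 q [-0.406  0.438  1.659 -0.005  1.059 -2.378]
axes x,y,z [[-0.015, 0.001, -1.0], [-0.393, 0.919, 0.007], [0.919, 0.393, -0.013]]
rows xyz [ 0.813  7.179 -0.171]
cap_center [(array([ 0.55 , -0.164,  0.028]), 0.92), (array([0.637, 0.114, 0.012]), 0.41), (array([0.72 , 0.084, 0.017]), 0.4)]
tread [(array([0.478, 0.002, 0.069]), 0.73)]
pump [(array([ 0.565, -0.008, -0.   ]), 0.65)]
neck_mouth [(array([ 0.623, -0.01 ,  0.103]), 0.98)]
```

View pics/s6.png

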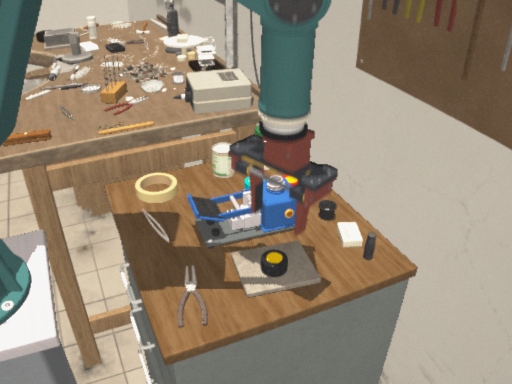

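The cap sits upright on the felt at (273,262), and the neck is open at (275,183). Next is the pedal, with the fingers closed.

```bash
python3 -m handwheel '[{"x":0,"y":1.0,"z":0,"yaw":5},{"x":0,"y":2.5,"z":-0.1,"yaw":10},{"x":0,"y":4.2,"z":-0.1,"yaw":15},{"x":0,"y":5.8,"z":-0.15,"yaw":20},{"x":0,"y":7.2,"z":-0.17,"yaw":25}]' 1 15;python3 -m handwheel '[{"x":0,"y":0,"z":0,"yaw":0},{"x":0,"y":0,"z":0,"yaw":0},{"x":0,"y":0,"z":0,"yaw":0},{"x":0,"y":0,"z":0,"yaw":0}]';  python3 -c "
from h import *
go([.479,-.001,.155])
"
```

```text
clock: 12.58
ee_pos: [0.4763, 0.0013, 0.2023]
orientation: [0.03, 1.589, -0.028]
force: [0.5, 0.6, -0.6]
grip_width: 0.0578
clock: 12.92
ee_pos: [0.4771, 0.0003, 0.2019]
orientation: [0.03, 1.589, -0.028]
force: [0.1, -0.3, 0.3]
grip_width: 0.0312
t 12.92 tcp [4.771e-01 3.000e-04 2.019e-01] F [ 0.1 -0.3  0.3] T [ 0.01 -0.04 -0.02] w 0.0312 q [-1.430e-01  3.170e-01  1.876e+00 -1.000e-03  9.660e-01 -1.677e+00]
axes x,y,z [[-0.018, 0.001, -1.0], [0.037, 0.999, 0.001], [0.999, -0.037, -0.018]]
rows xyz [ 1.872 -0.053  0.113]
```

```bash
python3 -m handwheel '[{"x":0.4,"y":-0.05,"z":0.12,"yaw":0},{"x":0.9,"y":-0.05,"z":0.12,"yaw":0},{"x":1.4,"y":-0.05,"z":0.12,"yaw":0},{"x":1.7,"y":-0.05,"z":0.12,"yaw":0},{"x":1.7,"y":-0.05,"z":0.12,"yaw":0}]';  python3 -c "
from h import *
go([.479,-.001,.145])
p=grab_frame('scene');cv2.imwrite('pics/s7.png',cv2.resize(p['image'][120:270,130:330,::-1],(800,600)))
"
```

```text
clock: 13.33
ee_pos: [0.4787, -0.0018, 0.1573]
orientation: [0.031, 1.592, -0.029]
force: [-0.1, -0.1, 0.3]
grip_width: 0.0011
t 13.33 tcp [ 0.4787 -0.0018  0.1573] F [-0.1 -0.1  0.3] T [-0.02  0.02  0.03] w 0.0011 q [-0.147  0.39   1.912 -0.002  0.861 -1.679]
axes x,y,z [[-0.021, 0.002, -1.0], [0.038, 0.999, 0.001], [0.999, -0.038, -0.021]]
rows xyz [0.494 0.03  0.02 ]
```

View pics/s7.png

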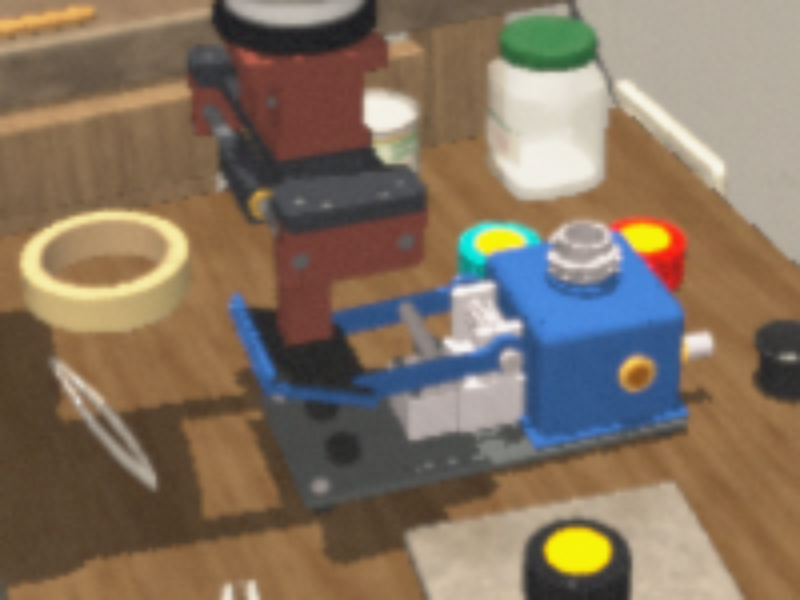

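The closed fingertips, at (305,330) in the crop, are over the middle of the tread. Pressing stroke 1.

```bash
python3 -m handwheel '[{"x":0.25,"y":0,"z":0.02,"yaw":0},{"x":0.5,"y":0,"z":0.02,"yaw":0},{"x":0.75,"y":0,"z":0.02,"yaw":0},{"x":1.0,"y":0,"z":0.02,"yaw":0},{"x":1.2,"y":0,"z":0.02,"yaw":0}]'; python3 -c "
from h import *
st()"
```

```text
clock: 13.8
ee_pos: [0.4805, -0.0021, 0.1287]
orientation: [0.03, 1.587, -0.029]
force: [1.2, -2.1, 9.5]
grip_width: 0.0007
t 13.8 tcp [ 0.4805 -0.0021  0.1287] F [ 1.2 -2.1  9.5] T [-0.2  -0.02 -0.03] w 0.0007 q [-0.147  0.439  1.934 -0.002  0.785 -1.679]
axes x,y,z [[-0.017, 0.001, -1.0], [0.037, 0.999, 0.0], [0.999, -0.037, -0.017]]
```

```bash
python3 -m handwheel '[{"x":0.15,"y":0,"z":0,"yaw":0},{"x":0.3,"y":0,"z":0,"yaw":0},{"x":0.4,"y":0,"z":0,"yaw":0},{"x":0.45,"y":0,"z":0,"yaw":0},{"x":0.45,"y":0,"z":0,"yaw":0}]'
```

```text
clock: 14.22
ee_pos: [0.4821, -0.0023, 0.1183]
orientation: [0.03, 1.583, -0.029]
force: [0.4, 0.3, 10.8]
grip_width: 0.0005
```

```bash
python3 -m handwheel '[{"x":0.04,"y":0,"z":0,"yaw":0},{"x":0.06,"y":0,"z":0,"yaw":0},{"x":0.06,"y":0,"z":0,"yaw":0}]'
```

```text
clock: 14.47
ee_pos: [0.4823, -0.0023, 0.1174]
orientation: [0.03, 1.583, -0.029]
force: [-1.3, 0.7, 10.5]
grip_width: 0.001
```

```bash
python3 -m handwheel '[{"x":0.06,"y":0,"z":0,"yaw":0},{"x":0.09,"y":0,"z":0,"yaw":0},{"x":0.09,"y":0,"z":0,"yaw":0}]'
```

```text
clock: 14.72
ee_pos: [0.4827, -0.0023, 0.1159]
orientation: [0.029, 1.581, -0.029]
force: [-1.9, 0.8, 10.2]
grip_width: 0.0004
```

```bash
python3 -m handwheel '[{"x":0.05,"y":0,"z":0,"yaw":0},{"x":0.08,"y":0,"z":0,"yaw":0},{"x":0.08,"y":0,"z":0,"yaw":0}]'
```

```text
clock: 14.97
ee_pos: [0.483, -0.0024, 0.1146]
orientation: [0.029, 1.58, -0.029]
force: [-2.5, 0.1, 11.8]
grip_width: 0.0006
```

```bash
python3 -m handwheel '[{"x":0.04,"y":0,"z":0,"yaw":0},{"x":0.06,"y":0,"z":0,"yaw":0},{"x":0.06,"y":0,"z":0,"yaw":0}]'
```

```text
clock: 15.22
ee_pos: [0.483, -0.0024, 0.114]
orientation: [0.029, 1.58, -0.029]
force: [-3.2, 0.5, 13.5]
grip_width: 0.0005
```

```bash
python3 -m handwheel '[{"x":0.04,"y":0,"z":0,"yaw":0},{"x":0.06,"y":0,"z":0,"yaw":0},{"x":0.06,"y":0,"z":0,"yaw":0}]'
```

```text
clock: 15.47
ee_pos: [0.4831, -0.0024, 0.1139]
orientation: [0.029, 1.579, -0.029]
force: [-4.7, 0.2, 20.3]
grip_width: 0.0007
```

It's solid at z=0.1139, with the force up to 20 N. I'll hold on the stop a moment without pressing harder, and check by picture.

```bash
python3 -m handwheel '[{"x":0.03,"y":0,"z":0,"yaw":0},{"x":0.03,"y":0,"z":0,"yaw":0},{"x":0.03,"y":0,"z":0,"yaw":0}]'; python3 -c "
from h import *
st()
p=grab_frame('scene');cv2.imwrite('pics/s8.png',cv2.resize(p['image'][120:270,130:330,::-1],(800,600)))
print(tip_of('tread',p))"
```

```text
clock: 15.72
ee_pos: [0.483, -0.0024, 0.114]
orientation: [0.029, 1.579, -0.029]
force: [-2.6, -0.1, 13.6]
grip_width: 0.0002
t 15.72 tcp [ 0.483  -0.0024  0.114 ] F [-2.6 -0.1 13.6] T [ 0.13  0.63 -0.05] w 0.0002 q [-0.147  0.465  1.944 -0.002  0.741 -1.68 ]
axes x,y,z [[-0.008, -0.0, -1.0], [0.037, 0.999, -0.0], [0.999, -0.037, -0.008]]
[{'position': [0.4827, -0.0017, 0.0341], 'confidence': 0.86}, {'position': [0.7387, -0.1365, -0.0002], 'confidence': 0.66}]
```

View pics/s8.png

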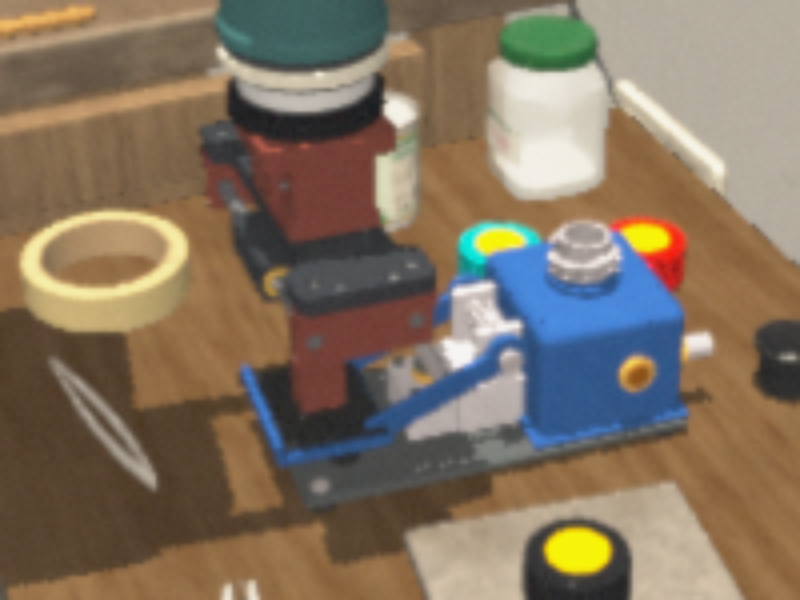

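The tread is level at z≈0.034, on its stop. I'll let it up fully.

```bash
python3 -m handwheel '[{"x":-0.25,"y":0,"z":-0.02,"yaw":0},{"x":-0.6,"y":0,"z":-0.06,"yaw":0},{"x":-1.0,"y":0,"z":-0.1,"yaw":0},{"x":-1.4,"y":0,"z":-0.12,"yaw":0},{"x":-1.8,"y":0,"z":-0.16,"yaw":0}]';python3 -m handwheel '[{"x":-0.1,"y":0,"z":0,"yaw":0},{"x":-0.1,"y":0,"z":0,"yaw":0},{"x":-0.1,"y":0,"z":0,"yaw":0},{"x":-0.1,"y":0,"z":0,"yaw":0},{"x":-0.1,"y":0,"z":0,"yaw":0}]'; python3 -c "
from h import *
go([.4790,-.0018,.1573])
p=grab_frame('scene');cv2.imwrite('pics/s9.png',cv2.resize(p['image'][120:270,130:330,::-1],(800,600)))
print(tip_of('tread',p))"
```

```text
clock: 16.23
ee_pos: [0.4799, -0.0023, 0.1599]
orientation: [0.029, 1.577, -0.029]
force: [0.7, 0.1, -0.4]
grip_width: 0.0008
clock: 16.65
ee_pos: [0.4796, -0.0023, 0.1619]
orientation: [0.029, 1.578, -0.029]
force: [-0.3, 0.7, 0.0]
grip_width: 0.0005
t 16.65 tcp [ 0.4796 -0.0023  0.1619] F [-0.3  0.7  0. ] T [0.04 0.02 0.  ] w 0.0005 q [-0.148  0.379  1.915 -0.002  0.856 -1.681]
axes x,y,z [[-0.008, -0.0, -1.0], [0.037, 0.999, -0.0], [0.999, -0.037, -0.008]]
rows xyz [ 0.185  0.019 -0.025]
[{'position': [0.4772, -0.0016, 0.069], 'confidence': 0.64}]
```

View pics/s9.png

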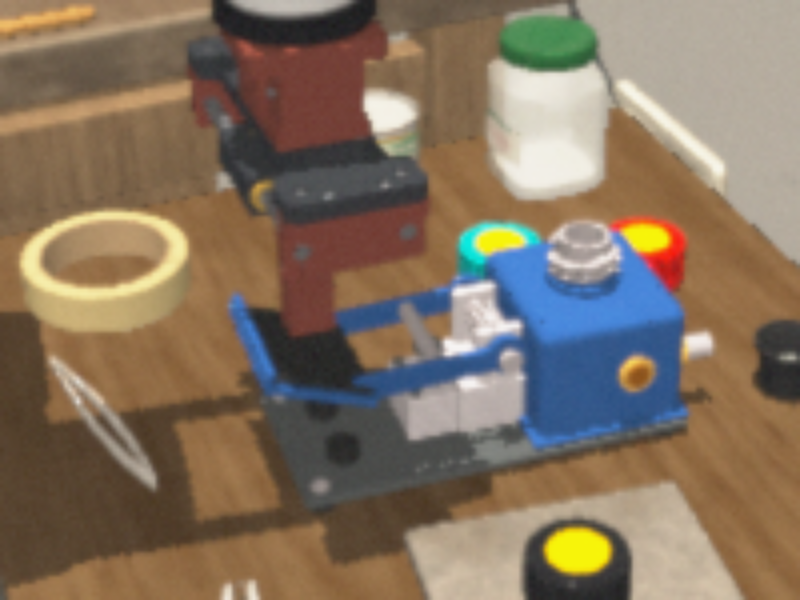

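The pedal is fully up: the tread's front edge is at (237,300), as it was before. The fingers are clear of it with no force. Stroke 2.

```bash
python3 -m handwheel '[{"x":0.3,"y":0,"z":0,"yaw":0},{"x":0.6,"y":0,"z":0.02,"yaw":0},{"x":0.9,"y":0,"z":0.04,"yaw":0},{"x":1.2,"y":0,"z":0.06,"yaw":0},{"x":1.5,"y":0,"z":0.1,"yaw":0}]'; python3 -m handwheel '[{"x":0.12,"y":0,"z":0,"yaw":0},{"x":0.22,"y":0,"z":0,"yaw":0},{"x":0.28,"y":0,"z":0,"yaw":0},{"x":0.28,"y":0,"z":0,"yaw":0}]'
```

```text
clock: 17.17
ee_pos: [0.4814, -0.0024, 0.1238]
orientation: [0.028, 1.58, -0.029]
force: [-1.2, -1.1, 11.7]
grip_width: 0.0007
clock: 17.5
ee_pos: [0.4826, -0.0026, 0.1167]
orientation: [0.028, 1.577, -0.029]
force: [0.3, 0.8, 11.7]
grip_width: 0.0003
```

```bash
python3 -m handwheel '[{"x":0.06,"y":0,"z":0,"yaw":0},{"x":0.1,"y":0,"z":0,"yaw":0},{"x":0.1,"y":0,"z":0,"yaw":0}]'
```

```text
clock: 17.75
ee_pos: [0.4833, -0.0026, 0.1143]
orientation: [0.028, 1.576, -0.029]
force: [-0.3, 1.1, 11.9]
grip_width: 0.0009
```

```bash
python3 -m handwheel '[{"x":0.04,"y":0,"z":0,"yaw":0},{"x":0.06,"y":0,"z":0,"yaw":0},{"x":0.06,"y":0,"z":0,"yaw":0}]'
```

```text
clock: 18.0
ee_pos: [0.4834, -0.0026, 0.1138]
orientation: [0.028, 1.575, -0.029]
force: [-5.4, 0.5, 25.6]
grip_width: 0.0004
```

```bash
python3 -m handwheel '[{"x":0.03,"y":0,"z":0,"yaw":0},{"x":0.05,"y":0,"z":0,"yaw":0},{"x":0.05,"y":0,"z":0,"yaw":0}]'
```

```text
clock: 18.25
ee_pos: [0.4834, -0.0026, 0.1137]
orientation: [0.028, 1.575, -0.029]
force: [-4.9, 0.0, 27.7]
grip_width: 0.0003
```

It's on the stop again at 0.1138 m and has been held there. I'll ease off, then release and retreat.

```bash
python3 -m handwheel '[{"x":0.02,"y":0,"z":0,"yaw":0},{"x":0.02,"y":0,"z":0,"yaw":0}]'; python3 -c "
from h import *
p=grab_frame('scene');print(tip_of('tread',p))"; python3 -m handwheel '[{"x":-0.25,"y":0,"z":-0.02,"yaw":0},{"x":-0.6,"y":0,"z":-0.06,"yaw":0},{"x":-1.0,"y":0,"z":-0.1,"yaw":0},{"x":-1.4,"y":0,"z":-0.12,"yaw":0},{"x":-1.8,"y":0,"z":-0.16,"yaw":0}]';python3 -m handwheel '[{"x":-0.6,"y":0,"z":0,"yaw":0},{"x":-1.6,"y":0,"z":0,"yaw":0},{"x":-2.8,"y":0,"z":0,"yaw":0},{"x":-4.0,"y":0,"z":0,"yaw":0},{"x":-5.0,"y":0,"z":0,"yaw":0}]'; python3 -m handwheel '[{"x":0,"y":0,"z":0,"yaw":0},{"x":0,"y":0,"z":0,"yaw":0},{"x":0,"y":0,"z":0,"yaw":0},{"x":0,"y":0,"z":0,"yaw":0}]'; python3 -c "
from h import *
st()
for n in ('scene','top'):
    p=grab_frame(n);cv2.imwrite('pics/f_'+n+'.png',p['image'][:,:,::-1])
    for t in ('tread','cap_center','pliers','eye_loupe','blade_box','stamp','steel_tweezers'):print(t,[ (np.round(d['position'],3),round(d['confidence'],2)) for d in tip_of(t,p)[:3]])
"
```

```text
clock: 18.42
ee_pos: [0.4833, -0.0026, 0.1139]
orientation: [0.028, 1.575, -0.029]
force: [-4.7, 0.0, 20.7]
grip_width: -0.0001
[{'position': [0.4824, -0.0021, 0.0333], 'confidence': 0.86}]
clock: 18.93
ee_pos: [0.4795, -0.0024, 0.1591]
orientation: [0.028, 1.575, -0.029]
force: [-0.7, 1.5, -0.3]
grip_width: 0.0007
clock: 19.35
ee_pos: [0.4803, -0.0023, 0.2861]
orientation: [0.028, 1.574, -0.029]
force: [0.4, -0.1, -0.5]
grip_width: 0.0005
clock: 19.68
ee_pos: [0.4793, -0.0022, 0.2846]
orientation: [0.028, 1.577, -0.029]
force: [-0.5, 0.2, -0.2]
grip_width: 0.0006
t 19.68 tcp [ 0.4793 -0.0022  0.2846] F [-0.5  0.2 -0.2] T [-0.01  0.01 -0.03] w 0.0006 q [-0.148  0.207  1.782 -0.002  1.158 -1.682]
axes x,y,z [[-0.006, -0.001, -1.0], [0.036, 0.999, -0.001], [0.999, -0.036, -0.006]]
tread [(array([0.477, 0.003, 0.069]), 0.59)]
cap_center [(array([ 0.55 , -0.166,  0.027]), 0.92), (array([0.637, 0.116, 0.011]), 0.63), (array([0.72 , 0.083, 0.012]), 0.54)]
pliers [(array([ 0.392, -0.163, -0.002]), 0.64), (array([ 0.737, -0.206,  0.001]), 0.18)]
eye_loupe [(array([ 0.736, -0.045, -0.001]), 0.61)]
blade_box [(array([ 0.74 , -0.139,  0.002]), 0.69)]
stamp [(array([ 0.738, -0.206,  0.004]), 0.5)]
steel_tweezers [(array([ 0.379,  0.069, -0.002]), 0.6)]
tread [(array([0.48 , 0.004, 0.069]), 0.65)]
cap_center [(array([ 0.548, -0.171,  0.028]), 0.78), (array([0.719, 0.086, 0.01 ]), 0.5)]
pliers [(array([ 0.39 , -0.163, -0.001]), 0.88), (array([ 0.553, -0.158,  0.   ]), 0.43)]
eye_loupe [(array([ 0.743, -0.052,  0.001]), 0.53)]
blade_box [(array([ 0.74 , -0.135, -0.003]), 0.89), (array([ 0.554, -0.157, -0.001]), 0.66)]
stamp [(array([ 0.74 , -0.201, -0.003]), 0.57), (array([0.385, 0.071, 0.004]), 0.48)]
steel_tweezers [(array([0.384, 0.07 , 0.007]), 0.37)]
```

View pics/f_scene.png

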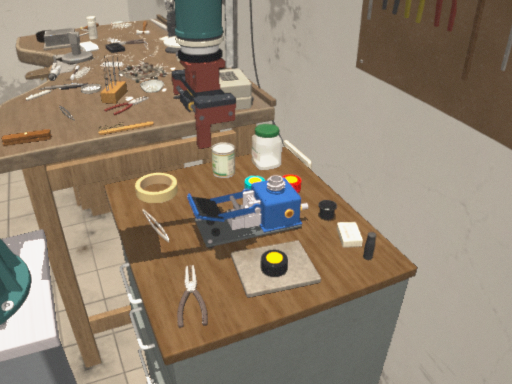

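View pics/f_top.png

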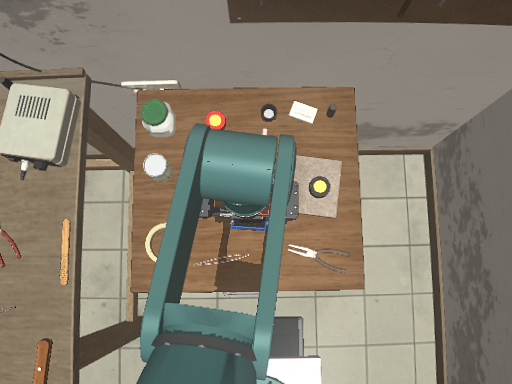

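The cap is upright on the felt, at (273,262) in the scene view and (319,187) in the top view. The neck is open, the pedal is up, the bystanders haven't moved, and the arm touches nothing.

```bash
python3 -c "
from plant import r
print(r.sign_off())"
```

```text
the job is handed in; nothing more can be done
None
```

The job is done and handed in at about 20 s of the 72 s. I got no verdict back.

- **Cap:** I unscrewed it about 201° anticlockwise. A light lift met no resistance, so it was free. It went down on the felt board right way up, touching at about 7 N, and the final pictures show it there.
- **Pedal:** I gave it two full strokes with the filler open. On each, the tread measured 33–34 mm above the cabinet on the stop, and it came fully back up to its rest height. Down force on the stop peaked at about 20 N on the first stroke and 28 N on the second. The second was firmer than I intended, so I eased off before letting it up.
- **Last checks:** The pliers, loupe, blade box, stamp and tweezers are where they were, within the accuracy of the cameras. The arm was clear of everything, with no force on it.
- **Other readings:** My first move command was refused as invalid input; the robot did not move, and I resent it. The tread's height at rest read 67–69 mm both before and after, against the stated 65 mm, which is within the cameras' error.

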